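Roll the olive jar up the jar ramp to its stop

TASK

The green olive jar lies on its side at the foot of the wooden jar ramp in the recycling cupboard. Push it gently and slowly up the ramp with your fingertips, never gripping or lifting it and never letting it roll back off the foot, until it has gone over the crest and lies at rest in the hollow against the end stop; then take your hand away. Leave the ramp's neighbours (tealight cups, punnet, tin, loose cap and jam jar) where they are.

Things in the scene. Friction and masses are not known exactly. Their poses are not given: they have to be found in the camera images.
- ramp: Fixed plywood jar ramp with pale curbs, 320 x 148 mm. Origin on the cupboard floor under its middle; x points uphill, y across it to the left facing uphill, z up. Flat foot shelf, surface 6 mm high, from x=-170 (open end) to x=-80; then slope, crest, hollow, end stop. Curbs rise 10 mm above the running surface all along; inner faces at y=-66 and 66, outer at -74 and 74.
- slope_start (a point): Mid-width point on the running surface where the flat foot shelf ends and the slope of 8 degrees begins: ramp x=-80, height 6 mm.
- crest (a point): Mid-width point on the running surface at the top of the slope: ramp x=80, height 28.5 mm. A jar let go on the slope rolls down and off the foot; once past the crest it rolls by itself into the hollow and stays.
- stop_foot (a point): Mid-width point where the hollow, falling 8 degrees from the crest, meets the upright face of the end stop: ramp x=136, height 20.6 mm. The stop board is 14 mm thick and its top is 60 mm above the cupboard floor.
- seat (a point): Where the jar's axis lies when the jar rests in the hollow against the end stop: ramp x=103, 58.6 mm above the cupboard floor, mid-width.
- jar: Empty closed green glass olive jar on its side, axis across the ramp within 0.04 rad, on the flat foot shelf; 0.15 to 0.3 kg. Glass a plain cylinder 66 mm across, 100 mm long; metal lid 54 mm across, clear of the ramp; 122 mm overall. Origin on its axis at mid-length; y along the axis to the lid (on the ramp's +y side), glass from y=-61 to 39; x and z turn as it rolls.
- tealight_a: Loose empty aluminium tealight cup, 38 mm across, 16 mm high, origin under its centre. Stands beside the ramp. Leave alone.
- tealight_b: Second loose empty aluminium tealight cup, same size, beside the ramp. Leave alone.
- punnet: Folded clear plastic berry punnet lying flat, 158 x 108 x 24 mm, origin under its centre. Leave alone.
- tin: Empty closed steel tin standing upright, 74 mm across, 82 mm high, origin under its centre. Leave alone.
- jar_cap: Loose metal jar cap lying flat, 54 mm across, 12 mm high, origin under its centre, beside the ramp. Leave alone.
- jam_jar: Small clear glass jam jar standing upright behind the end stop, 60 mm across, 82 mm high, origin under its centre. Leave alone.
Not all that is in view belongs to the job. Leave any blue or pink look-alike of the jar alone.

How it is judged (in metres and radians):
On the way, in this order (a step that is already met when the one before it is completed fails the run):
1. the jar is on the lower half of the slope, pushed by the fingers (x of jar in the frame of ramp between -0.06 and 0 m and contact force between the fingers and jar above 0.05 N).
2. the jar is on the upper half of the slope, pushed by the fingers (x of jar in the frame of ramp between 0.02 and 0.08 m and contact force between the fingers and jar above 0.05 N).
At the end, for the whole second after the job is handed in: The jar lies at rest (under 20 mm/s) in the hollow against the end stop: its axis 97 to 109 mm up-ramp of the ramp's middle and 54 to 63 mm above the floor, and across the ramp within 0.1 rad (x of jar in the frame of ramp between 0.097 and 0.109 m and z of jar in the frame of ramp between 0.054 and 0.063 m and angle between the y axis of jar and the y axis of ramp, either way round below 0.1 rad and linear speed of jar below 0.02 m/s); the robot touches nothing.
It fails at once if the jar rolls back towards or off the open end of the foot (axis more than 165 mm down-ramp of the ramp's middle) (x of jar in the frame of ramp below -0.165 m).
It fails at once if the jar runs away or is flung (faster than 0.4 m/s) (linear speed of jar above 0.4 m/s).
It fails at once if the jar is lifted more than about 10 mm off the running surface, or tipped up on end (angle between jar's own y axis and vertical below 1.25 rad or z of jar in the frame of ramp above 0.074 m or (x of jar in the frame of ramp below 0.03 m and z of jar in the frame of ramp above 0.067 m) or (x of jar in the frame of ramp below -0.03 m and z of jar in the frame of ramp above 0.058 m) or (x of jar in the frame of ramp below -0.085 m and z of jar in the frame of ramp above 0.049 m)).
It fails at once if the glass is gripped hard or rammed (over 40 N) (contact force between the fingers and jar above 40 N).
It fails at once if a bystander is moved more than 20 mm (distance of any of tealight_a, tealight_b, punnet, tin, jar_cap, jam_jar from where it was at the start of the episode above 0.02 m).
It also fails if it takes over 38 s, if anything falls off the work surface, if the arm or the gripper's body presses on something with over 40 N, if the wrist force passes 120 N, or if a joint passes its speed limit or range.

ROBOT

A 6-joint arm with a two-finger parallel gripper is mounted at the origin on the work surface. World frame = base frame: x ahead of the robot, y to its left, z up, the work surface at z = 0. Lengths are in mm, angles in rad, forces in N, time in s.
With the tool pointing down it reaches from about 275 to 750 mm from the base axis. Payload 10.2 kg.
Tool frame: the origin (TCP) lies at the very end of the fingers, on their centre line; the grasp point (between the pads) lies 19 mm behind it; z points along the fingers, y is the line along which they close (so a half turn about z gives the same grasp; the last joint's range is limited). The gripper opens to 85 mm and grips with 20 to 120 N. Pads are 22 mm wide; open, the fingers measure 114 mm over their backs; the gripper's body (76 mm by 85 mm) begins 54 mm behind the grasp point. The pads swing forward as they close: fully open they stand 13 mm farther back than shut.
Start: joints at [-1.488, 0.313, 1.498, -0, 1.331, -0.223], TCP at [158.042, -500.654, 231.294] pointing down, gripper open.
Joint ranges: [-2.94, 2.94], [-0.97, 2.17], [0.19, 2.56], [-1.23, 4.37], [0.02, 3.11], [-2.88, 2.88]. Speed limits (rad/s): [2.39, 2.39, 3.01, 3.14, 3.14, 3.14].

INTERFACE

Orientations are given as a unit quaternion [w, x, y, z].
In Python, from rig import ctrl gives the robot as it stands.
- The arm moves only by the shell command python3 -m inch 'ROWS' [OPENING] [FORCE]. ROWS is text: rows parted by semicolons, each of 6 numbers parted by spaces: the shift along the tool's x, y, z in mm, then the turn, a rotation vector about the tool's x, y, z in units of 6 degrees (1.0 is 6 degrees). A call has exactly 10 rows; each row shifts and turns the commanded pose from where the row before left it, along the tool's axes as they then stand; what a row does not reach is not made up. A row lasts 1/12 s, in which the tool goes at most 41.7 mm and 7.16 degrees, less where a joint would pass 70% of its speed; a pose out of reach is approached as far as the arm can. A call with a gripper value outside its range is refused whole. OPENING is the opening, from 0 (shut) to 1 (fully open), set as the call begins (- or left out, the last holds). The fingers move at their own pace and stop on an object; FORCE is the grip in N (left out, the last holds). Time passes only in rows, so rows that do not move let the fingers close, or fill a call up. It gives the time, the measured TCP pose, the force, the opening and the grip force at its end, in the units of the state.
- ctrl.sense(): the state, without advancing time (a new reading comes with each control period).
- ctrl.capture(name): name is "side" or "top" or "wrist"; returns a dict with "image" (400x640x3 uint8, red, green, blue), "intrinsics" (3x3 intrinsics, pixels), "rvec" (rotation vector, rad) and "tvec" (3), from world to camera coordinates, as OpenCV has them. Camera axes: x right, y down, z forward; pixel columns grow to the right and rows downward; lengths in mm; the calibration is good to about 2 mm. The wrist camera is an equidistant fisheye: a pixel r from the principal point sees the ray r / f radians off the axis. A picture is of the moment at which its call begins. There is no depth.
- ctrl.finish_job(): hands the job in; it is judged then, once.
The state is a dict: "time_s": time; "joints": joint angles; "dq": joint speeds; "tau": joint torques, N m; "eef_pos": TCP position; "ee_rot": TCP orientation; "force": force on the tool from outside, world axes, zero at the start; "wrist_torque": the same for the moment, N m; "grip_width": opening from 0.0 (shut) to 1.0 (fully open); "grip_force": force on a finger pad.
Only numpy, scipy, OpenCV 4.12 (cv2) and the standard library are available. Lean on these libraries where they do the work, as an engineer would, in place of code of your own. Each camera call takes 0.05 s, during which the arm holds its last target. There are 200 camera calls.

## Working session

There is one attempt and no reset: what is moved stays moved. The work goes in short steps, Python scripts to look and compute and a shell command to move; the robot and the scene stay as the last step left them, time stands still between calls to the robot, and variables do not carry over. Pictures are saved under pics/ and viewed, at most 10 in all, crops included, and the job is handed in when it is done.

```bash
mkdir -p pics; ls; python3 - <<'E'
from rig import ctrl
import cv2,numpy as np
s=ctrl.sense();print(s)
for n in ("top","side"):
    c=ctrl.capture(n);cv2.imwrite(f"pics/{n}0.png",c["image"][:,:,::-1]);np.savez(f"pics/{n}0.npz",**c)
    print(n,c["intrinsics"].tolist(),c["rvec"],c["tvec"])
E
```

```text
pics
{'time_s': 0.0, 'joints': array([-1.48841280e+00,  3.13442071e-01,  1.49845924e+00, -1.65788693e-05,
        1.33096724e+00, -2.23441286e-01]), 'dq': array([-0.00016221,  0.00081422,  0.00030894,  0.00107323,  0.00019164,
       -0.00041375]), 'tau': array([-9.18472360e-04, -4.12266111e+01, -2.59744012e+01, -2.57934053e-04,
        4.08306776e-03, -7.87425506e-06]), 'eef_pos': array([ 158.0088123 , -500.38687574,  230.73078457]), 'ee_rot': array([-6.36928524e-04,  9.88331159e-01,  1.52319118e-01,  3.69255018e-05]), 'force': array([-0.126368  , -0.21714409, -0.18582876]), 'wrist_torque': array([-0.03183942, -0.00569628,  0.00257188]), 'grip_force': 0.0, 'grip_width': 1.0009298131317195}
top [[362.77578399006023, 0.0, 320.8596753724916], [0.0, 362.77578399006023, 195.7783126246309], [0.0, 0.0, 1.0]] [ 2.17218378 -2.16047387  0.17188114] [ -1.1906926  553.16111027 731.90088577]
side [[422.0492936949144, 0.0, 324.7372608387809], [0.0, 422.0492936949144, 202.49401881773105], [0.0, 0.0, 1.0]] [ 0.96230894 -2.26075984  1.24567323] [406.56636264 266.5031423  599.64761873]
```

View pics/top0.png

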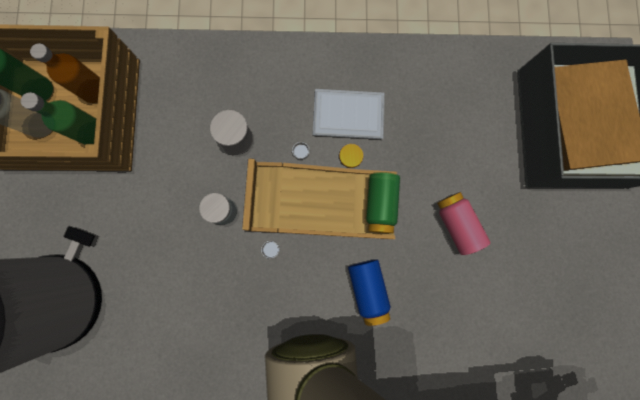

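View pics/side0.png

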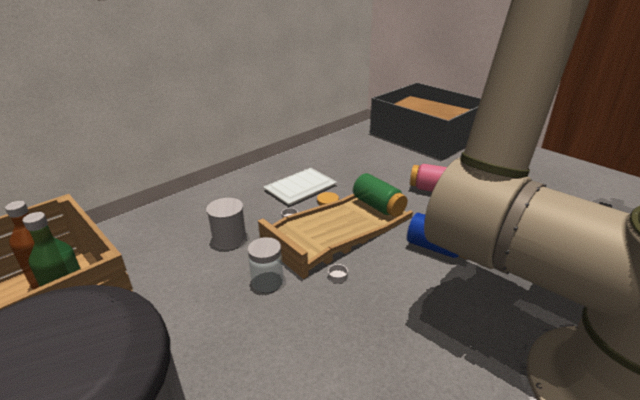

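The top view shows the ramp with its foot at the right (columns ~396) and stop at the left (~250), so uphill is about world +y. The green jar is at (383,202) with its lid at (382,227). The side view agrees. I'll zoom in on the ramp corners.

```bash
cat > h.py <<'E'
import numpy as np,cv2
def load(n): return dict(np.load(f"pics/{n}.npz"))
def ray(c,uv):
    R=cv2.Rodrigues(c["rvec"])[0];t=c["tvec"].ravel()
    d=R.T@np.linalg.inv(c["intrinsics"])@np.array([uv[0],uv[1],1.]);return -R.T@t,d
def onz(c,uv,z):
    o,d=ray(c,uv);return o+d*(z-o[2])/d[2]
def proj(c,P): return cv2.projectPoints(np.array(P,float).reshape(-1,1,3),c["rvec"],c["tvec"],c["intrinsics"],None)[0].reshape(-1,2)
E
python3 - <<'E'
from h import *
c=load("top0")
im=c["image"][150:250,235:410,::-1]
cv2.imwrite("pics/crop.png",cv2.resize(im,None,fx=4.5,fy=4.5,interpolation=cv2.INTER_CUBIC))
hsv=cv2.cvtColor(c["image"],cv2.COLOR_RGB2HSV)
for n,lo,hi in (("green",(45,80,20),(85,255,255)),("orange",(8,190,90),(28,255,255))):
    m=cv2.inRange(hsv,lo,hi);k,l,st,ce=cv2.connectedComponentsWithStats(m)
    for i in range(1,k):
        if st[i,4]>40: print(n,st[i],ce[i], cv2.minAreaRect(np.argwhere(l==i)[:,::-1].astype(np.float32)))
E
```

```text
green [   0   49   95   95 2951] [ 46.10369366 100.02439851] ((42.51639175415039, 99.68032836914062), (130.2135009765625, 36.49051284790039), 39.80556869506836)
green [ 367  173   33   52 1523] [382.85160867 198.42744583] ((382.7810363769531, 198.222412109375), (30.476730346679688, 51.08816146850586), 3.3664605617523193)
orange [340 145  22  21 264] [351.41666667 153.10227273] ((351.46551513671875, 153.58621215820312), (21.354965209960938, 17.826751708984375), 21.801410675048828)
orange [441 193  21  14 135] [450.96296296 199.66666667] ((451.0718994140625, 199.55821228027344), (6.538086891174316, 21.84879493713379), 65.55604553222656)
orange [370 224  23   9 168] [381.2202381  228.11309524] ((381.08197021484375, 228.098388671875), (22.452863693237305, 7.423930644989014), 5.19442892074585)
orange [366 314  23  11 131] [378.26717557 319.69465649] ((377.68670654296875, 319.88409423828125), (7.133912086486816, 22.791460037231445), 76.60750579833984)
```

View pics/crop.png

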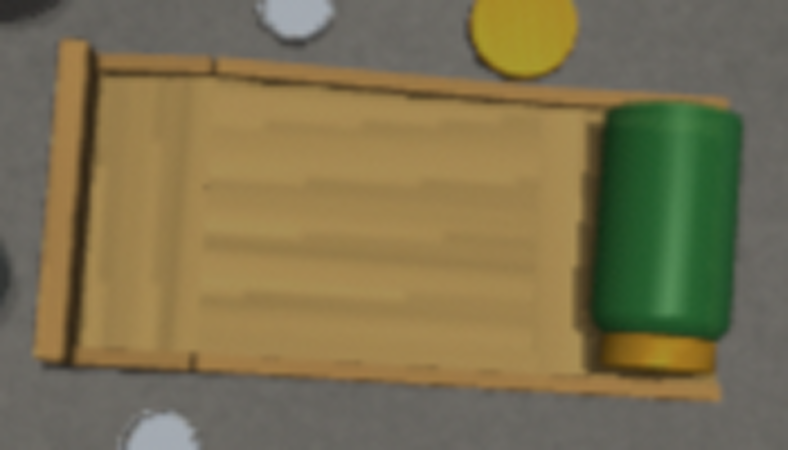

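The crop shows the ramp's foot corners at (718,400) and (729,98), the stop top at (60,40) to (68,362), and the crest joints at (213,58) and (193,365). I'll fit the ramp pose from these and get the jar from its outline.

```bash
cat >> h.py <<'E'
def fit2(A,B):
    A=np.array(A,float);B=np.array(B,float);a=A-A.mean(0);b=B-B.mean(0)
    th=np.arctan2((a[:,0]*b[:,1]-a[:,1]*b[:,0]).sum(),(a*b).sum())
    R=np.array([[np.cos(th),-np.sin(th)],[np.sin(th),np.cos(th)]]);t=B.mean(0)-R@A.mean(0);return th,t,A@R.T+t-B
E
python3 - <<'E'
from h import *
c=load("top0");s=load("side0")
pts=[((150,-74,60),(60,40)),((150,74,60),(36,358)),((136,-74,60),(90,42)),((136,74,60),(68,362)),((80,-74,38.5),(213,58)),((80,74,38.5),(193,370)),((-170,74,16),(718,400)),((-170,-74,16),(729,98))]
W=[onz(c,(235+u/4.5,150+v/4.5),p[2])[:2] for p,(u,v) in pts]
th,t,res=fit2([p[:2] for p,_ in pts],W)
print("ramp",th,t);print(res.round(1))
R=np.array([[np.cos(th),-np.sin(th)],[np.sin(th),np.cos(th)]])
np.savez("ramp.npz",th=th,t=t)
tor=lambda w:R.T@(np.array(w)[:2]-t)
w=onz(c,(382.8,198.4),39+10);print("glass c",w,tor(w))
w=onz(c,(381.2,228),39+13);print("lid",w,tor(w))
# jar silhouette edges in crop at mid: left 600 right 738
for u,v in((602,220),(738,220)):
    w=onz(c,(235+u/4.5,150+v/4.5),39);print("edge",tor(w))
print("cam",ray(c,(0,0))[0],"cam ramp",tor(ray(c,(0,0))[0]))
# side: project ramp points for check
P=[[*(R@np.array(p[:2])+t),p[2]] for p,_ in pts];print(proj(s,P).round(0).tolist())
for n,uv,z in(("cap",(351.4,153.3),12),("teaA",(300.5,151),16),("teaB",(270.5,250),16),("tin",(229,127),82),("jam",(214,208),82),("pun",(349,113),24),("blue",(370,290),33),("pink",(464,224),33)):
    w=onz(c,uv,z);print(n,w.round(0),tor(w).round(0))
E
```

```text
ramp 1.521556266071801 [545.38844285   6.85561979]
[[ 0.8  0.3]
 [-1.4  1.2]
 [ 0.9  0.1]
 [-0.4  1.5]
 [ 0.3 -1.1]
 [-0.5 -0.5]
 [-0.3 -1.5]
 [ 0.5  0. ]]
glass c [ 546.8922401  -127.37994926   49.        ] [-133.99885211   -8.10907149]
lid [ 485.0616872  -122.31131263   52.        ] [-131.97966893   53.89601902]
edge [-106.2013123   -6.7439583]
edge [-170.4420874   -10.36061156]
cam [452.81220949  22.5885928  797.57030829] cam ramp [11.15728639 93.23840615]
[[258.0, 219.0], [302.0, 253.0], [263.0, 216.0], [308.0, 250.0], [286.0, 215.0], [331.0, 247.0], [413.0, 210.0], [366.0, 186.0]]
cap [652. -66.  12.] [ -68. -110.]
teaA [655.  47.  16.] [  45. -108.]
teaB [439. 108.  16.] [ 96. 111.]
tin [686. 190.  82.] [ 190. -132.]
jam [521. 213.  82.] [205.  34.]
pun [741. -60.  24.] [ -58. -199.]
blue [ 358. -100.   33.] [-116.  182.]
pink [ 495. -303.   33.] [-312.   35.]
```

```bash
R='22.8 -8.1 5 0 0 0'; true; python3 -m inch '22.8 -8.1 5 0 0 0;22.8 -8.1 5 0 0 0;22.8 -8.1 5 0 0 0;22.8 -8.1 5 0 0 0;22.8 -8.1 5 0 0 0;22.8 -8.1 5 0 0 0;22.8 -8.1 5 0 0 0;22.8 -8.1 5 0 0 0;22.8 -8.1 5 0 0 0;22.8 -8.1 5 0 0 0' 0.6; python3 -m inch '22.8 -8.1 5 0 0 0;22.8 -8.1 5 0 0 0;22.8 -8.1 5 0 0 0;22.8 -8.1 5 0 0 0;22.8 -8.1 5 0 0 0;22.8 -8.1 5 0 0 0;22.8 -8.1 5 0 0 0;22.8 -8.1 5 0 0 0;22.8 -8.1 5 0 0 0;22.8 -8.1 5 0 0 0'; python3 -m inch '0 0 0 0 0 -1.16;0 0 0 0 0 -1.16;0 0 0 0 0 -1.16;0 0 0 0 0 -1.16;0 0 0 0 0 -1.16;0 0 0 0 0 -1.16;0 0 0 0 0 -1.16;0 0 0 0 0 -1.16;0 0 0 0 0 -1.16;0 0 0 0 0 -1.16'
```

```text
time_s: 0.93
eef_pos: [351.9, -353.8, 180.8]
ee_rot: [-0.0, 0.988, 0.152, -0.0]
force: [0.5, -0.0, -0.4]
grip_width: 0.595
grip_force: 0.0
time_s: 1.77
eef_pos: [544.8, -207.9, 130.7]
ee_rot: [-0.0, 0.988, 0.152, -0.0]
force: [-0.3, 0.5, -0.2]
grip_width: 0.603
grip_force: 0.0
time_s: 2.6
eef_pos: [543.9, -208.8, 130.9]
ee_rot: [-0.0, 0.723, 0.691, -0.0]
force: [0.0, 0.3, 0.3]
grip_width: 0.601
grip_force: 0.0
```

```bash
python3 -m inch '0 0 12 0 0 0;0 0 12 0 0 0;0 0 12 0 0 0;0 0 12 0 0 0;0 0 12 0 0 0;0 0 12 0 0 0;0 0 12 0 0 0;0 0 12 0 0 0;0 0 11 0 0 0;0 0 0 0 0 0'; python3 - <<'E'
from rig import ctrl
import cv2,numpy as np
I=[]
for n,(y,x) in (("top",(110,300)),("side",(130,280))):
    c=ctrl.capture(n);I.append(cv2.resize(c["image"][y:y+140,x:x+200,::-1],None,fx=2,fy=2,interpolation=cv2.INTER_CUBIC))
cv2.imwrite("pics/b.png",np.hstack(I))
E
```

```text
time_s: 3.43
eef_pos: [543.1, -208.3, 21.8]
ee_rot: [-0.002, 0.725, 0.689, -0.0]
force: [0.2, 0.7, -0.6]
grip_width: 0.598
grip_force: 0.0
```

View pics/b.png

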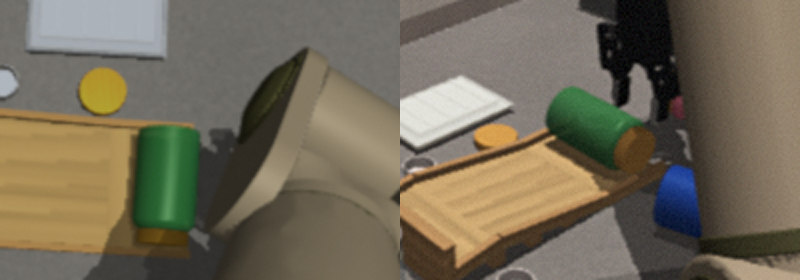

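The fingers stand just behind the jar, clear of everything: the jar is at about (165,180) in the left half and the fingers at (640,90) in the right half. I'll approach slowly.

```bash
python3 -m inch '3 0 0 0 0 0;3 0 0 0 0 0;3 0 0 0 0 0;3 0 0 0 0 0;3 0 0 0 0 0;3 0 0 0 0 0;2 0 0 0 0 0;2 0 0 0 0 0;2 0 0 0 0 0;2 0 0 0 0 0'; python3 -m inch '2 0 0 0 0 0;2 0 0 0 0 0;2 0 0 0 0 0;2 0 0 0 0 0;2 0 0 0 0 0;2 0 0 0 0 0;2 0 0 0 0 0;2 0 0 0 0 0;2 0 0 0 0 0;2 0 0 0 0 0';  python3 - <<'E'
from rig import ctrl
from h import *
r=np.load("ramp.npz");th=r["th"];R=np.array([[np.cos(th),-np.sin(th)],[np.sin(th),np.cos(th)]])
print(R.T@(ctrl.sense()["eef_pos"][:2]-r["t"]))
I=[]
for n,(y,x) in (("top",(110,300)),("side",(130,280))):
    c=ctrl.capture(n);np.savez(f"pics/{n}1.npz",**c);I.append(cv2.resize(c["image"][y:y+140,x:x+200,::-1],None,fx=2,fy=2,interpolation=cv2.INTER_CUBIC))
cv2.imwrite("pics/c.png",np.hstack(I))
E
```

```text
time_s: 4.37
eef_pos: [545.5, -182.8, 24.3]
ee_rot: [0.0, 0.725, 0.689, 0.0]
force: [-0.4, -0.0, 0.1]
grip_width: 0.599
grip_force: 0.0
time_s: 5.2
eef_pos: [546.4, -162.7, 24.3]
ee_rot: [-0.0, 0.725, 0.689, 0.0]
force: [0.2, -0.4, -0.4]
grip_width: 0.598
grip_force: 0.1
[-169.32560801   -9.39557874]
```

View pics/c.png

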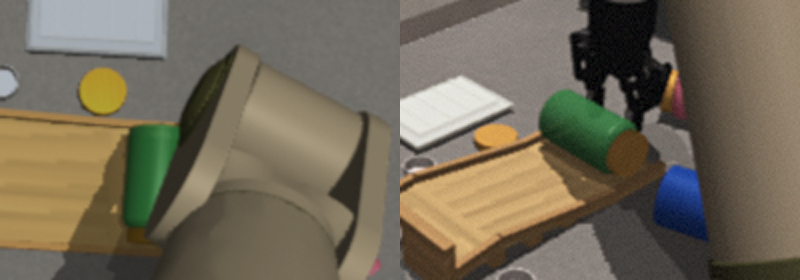

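The jar has moved about 10 mm up the shelf and is still straight, with the fingers behind it (right half, about (610,110)). I'll keep up a steady push.

```bash
python3 -m inch '3 0 0 0 0 0;3 0 0 0 0 0;3 0 0 0 0 0;3 0 0 0 0 0;3 0 0 0 0 0;3 0 0 0 0 0;3 0 0 0 0 0;3 0 0 0 0 0;3 0 0 0 0 0;3 0 0 0 0 0'; python3 -m inch '3 0 -0.3 0 0 0;3 0 -0.4 0 0 0;3 0 -0.4 0 0 0;3 0 -0.4 0 0 0;3 0 -0.4 0 0 0;3 0 -0.4 0 0 0;3 0 -0.4 0 0 0;3 0 -0.4 0 0 0;3 0 -0.4 0 0 0;3 0 -0.4 0 0 0';python3 -m inch '3 0 -0.4 0 0 0;3 0 -0.4 0 0 0;3 0 -0.4 0 0 0;3 0 -0.4 0 0 0;3 0 -0.4 0 0 0;3 0 -0.4 0 0 0;3 0 -0.4 0 0 0;3 0 -0.4 0 0 0;3 0 -0.4 0 0 0;3 0 -0.4 0 0 0';  python3 - <<'E'
from rig import ctrl
from h import *
r=np.load("ramp.npz");th=r["th"];R=np.array([[np.cos(th),-np.sin(th)],[np.sin(th),np.cos(th)]])
print(R.T@(ctrl.sense()["eef_pos"][:2]-r["t"]))
I=[]
for n,(y,x) in (("top",(110,230)),("side",(130,230))):
    c=ctrl.capture(n);np.savez(f"pics/{n}2.npz",**c);I.append(cv2.resize(c["image"][y:y+140,x:x+200,::-1],None,fx=2,fy=2,interpolation=cv2.INTER_CUBIC))
cv2.imwrite("pics/d.png",np.hstack(I))
E
```

```text
time_s: 6.13
eef_pos: [547.9, -132.7, 24.3]
ee_rot: [-0.0, 0.725, 0.689, -0.0]
force: [-0.1, -0.6, 0.5]
grip_width: 0.6
grip_force: 0.0
time_s: 6.97
eef_pos: [549.5, -102.8, 28.3]
ee_rot: [0.0, 0.725, 0.689, -0.0]
force: [0.4, -1.6, 0.7]
grip_width: 0.599
grip_force: 0.6
time_s: 7.8
eef_pos: [551.0, -72.8, 32.2]
ee_rot: [-0.0, 0.725, 0.689, 0.0]
force: [0.6, -1.2, 1.1]
grip_width: 0.6
grip_force: 0.6
[-79.24073129  -9.48908507]
```

View pics/d.png

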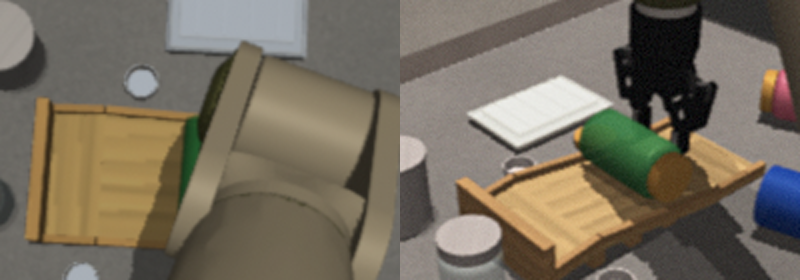

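The jar is straight and well up the lower slope at (640,150) in the side view, with the fingers behind it. I'll carry on.

```bash
python3 -m inch '3 0 -0.4 0 0 0;3 0 -0.4 0 0 0;3 0 -0.4 0 0 0;3 0 -0.4 0 0 0;3 0 -0.4 0 0 0;3 0 -0.4 0 0 0;3 0 -0.4 0 0 0;3 0 -0.4 0 0 0;3 0 -0.4 0 0 0;3 0 -0.4 0 0 0'; python3 -m inch '3 0 -0.4 0 0 0;3 0 -0.4 0 0 0;3 0 -0.4 0 0 0;3 0 -0.4 0 0 0;3 0 -0.4 0 0 0;3 0 -0.4 0 0 0;3 0 -0.4 0 0 0;3 0 -0.4 0 0 0;3 0 -0.4 0 0 0;3 0 -0.4 0 0 0';python3 -m inch '3 0 -0.4 0 0 0;3 0 -0.4 0 0 0;3 0 -0.4 0 0 0;3 0 -0.4 0 0 0;3 0 -0.4 0 0 0;3 0 -0.4 0 0 0;3 0 -0.4 0 0 0;3 0 -0.4 0 0 0;3 0 -0.4 0 0 0;3 0 -0.4 0 0 0';  python3 - <<'E'
from rig import ctrl
from h import *
r=np.load("ramp.npz");th=r["th"];R=np.array([[np.cos(th),-np.sin(th)],[np.sin(th),np.cos(th)]])
print(R.T@(ctrl.sense()["eef_pos"][:2]-r["t"]))
I=[]
for n,(y,x) in (("top",(110,230)),("side",(130,230))):
    c=ctrl.capture(n);np.savez(f"pics/{n}3.npz",**c);I.append(cv2.resize(c["image"][y:y+140,x:x+200,::-1],None,fx=2,fy=2,interpolation=cv2.INTER_CUBIC))
cv2.imwrite("pics/e.png",np.hstack(I))
E
```

```text
time_s: 8.73
eef_pos: [552.5, -42.8, 36.3]
ee_rot: [0.0, 0.725, 0.689, -0.0]
force: [0.2, -1.7, 1.1]
grip_width: 0.595
grip_force: 0.6
time_s: 9.57
eef_pos: [554.0, -12.8, 40.2]
ee_rot: [0.0, 0.725, 0.689, -0.0]
force: [0.4, -1.1, 0.9]
grip_width: 0.597
grip_force: 0.6
time_s: 10.4
eef_pos: [555.5, 17.1, 44.2]
ee_rot: [-0.0, 0.725, 0.689, -0.0]
force: [0.1, -1.2, 0.1]
grip_width: 0.601
grip_force: 0.6
[10.76198964 -9.56342295]
```

View pics/e.png

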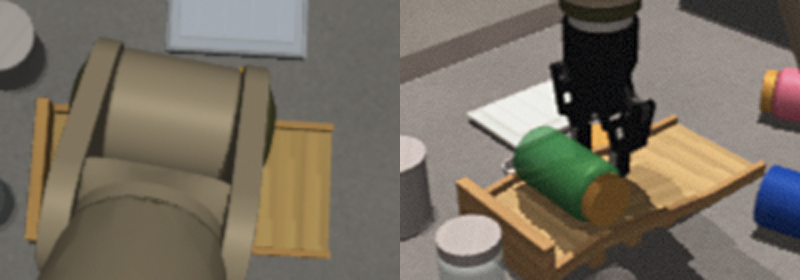

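The jar is on the upper slope near the crest at (570,175) in the side view and still straight. I'll push the last part more slowly.

```bash
python3 -m inch '2 0 -0.3 0 0 0;2 0 -0.3 0 0 0;2 0 -0.3 0 0 0;2 0 -0.3 0 0 0;2 0 -0.3 0 0 0;2 0 -0.3 0 0 0;2 0 -0.3 0 0 0;2 0 -0.3 0 0 0;2 0 -0.3 0 0 0;2 0 -0.3 0 0 0'; python3 -m inch '1.3 0 0 0 0 0;1.3 0 0 0 0 0;1.3 0 0 0 0 0;1.3 0 0 0 0 0;1.3 0 0 0 0 0;1.3 0 0 0 0 0;1.3 0 0 0 0 0;1.3 0 0 0 0 0;1.3 0 0 0 0 0;1.3 0 0 0 0 0'; python3 - <<'E'
from rig import ctrl
from h import *
r=np.load("ramp.npz");th=r["th"];R=np.array([[np.cos(th),-np.sin(th)],[np.sin(th),np.cos(th)]])
print(R.T@(ctrl.sense()["eef_pos"][:2]-r["t"]))
I=[]
for n,(y,x) in (("top",(110,230)),("side",(130,230))):
    c=ctrl.capture(n);np.savez(f"pics/{n}4.npz",**c);I.append(cv2.resize(c["image"][y:y+140,x:x+200,::-1],None,fx=2,fy=2,interpolation=cv2.INTER_CUBIC))
cv2.imwrite("pics/f.png",np.hstack(I))
E
```

```text
time_s: 11.33
eef_pos: [556.5, 37.0, 47.2]
ee_rot: [-0.0, 0.725, 0.689, 0.0]
force: [0.0, -0.7, 0.1]
grip_width: 0.6
grip_force: 0.7
time_s: 12.17
eef_pos: [557.1, 50.0, 47.2]
ee_rot: [-0.0, 0.725, 0.689, 0.0]
force: [-0.9, -0.2, 0.0]
grip_width: 0.599
grip_force: 0.0
[43.62226773 -9.58658168]
```

View pics/f.png

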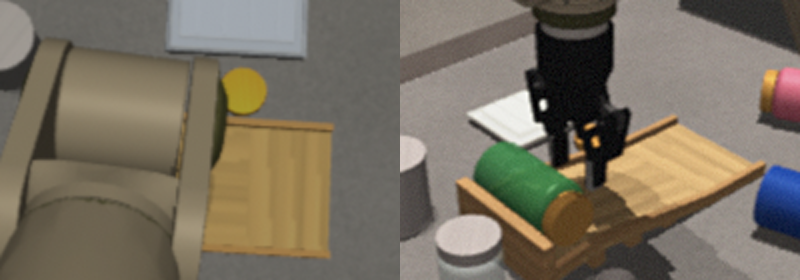

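The force has dropped to zero and the jar rests in the hollow against the stop at (535,190), clear of the fingers. I'll retreat back and up, then check.

```bash
python3 -m inch '-6 0 -1 0 0 0;-8 0 -2 0 0 0;-8 0 -4 0 0 0;-8 0 -10 0 0 0;-10 0 -15 0 0 0;-15 0 -20 0 0 0;-20 0 -20 0 0 0;-20 0 -20 0 0 0;-20 0 -20 0 0 0;-20 0 -20 0 0 0'; python3 -m inch '-20 0 -8 0 0 0;-20 0 -8 0 0 0;-20 0 -8 0 0 0;-20 0 -8 0 0 0;-20 0 -8 0 0 0;-20 0 -8 0 0 0;-15 0 0 0 0 0;-10 0 0 0 0 0;0 0 0 0 0 0;0 0 0 0 0 0'; python3 - <<'E'
from rig import ctrl
from h import *
r=np.load("ramp.npz");th=r["th"];R=np.array([[np.cos(th),-np.sin(th)],[np.sin(th),np.cos(th)]])
c=ctrl.capture("top")
m=cv2.inRange(cv2.cvtColor(c["image"],cv2.COLOR_RGB2HSV),(45,80,20),(85,255,255));m[:, :200]=0
p=np.argwhere(m)[:,::-1].astype(np.float32);print(len(p),cv2.minAreaRect(p),R.T@(onz(c,p.mean(0),65)[:2]-r["t"]))
I=[]
for n,(y,x) in (("top",(110,200)),("side",(130,200))):
    c=ctrl.capture(n);I.append(cv2.resize(c["image"][y:y+140,x:x+200,::-1],None,fx=2,fy=2,interpolation=cv2.INTER_CUBIC))
cv2.imwrite("pics/g.png",np.hstack(I))
E
```

```text
time_s: 13.1
eef_pos: [549.9, -86.8, 181.3]
ee_rot: [0.0, 0.725, 0.689, 0.0]
force: [0.6, 1.4, -0.4]
grip_width: 0.6
grip_force: 0.0
time_s: 13.93
eef_pos: [542.8, -229.7, 226.7]
ee_rot: [-0.001, 0.725, 0.689, -0.0]
force: [0.8, 0.3, -0.1]
grip_width: 0.598
grip_force: 0.0
1610 ((268.04571533203125, 188.13304138183594), (31.06304359436035, 53.667781829833984), 4.236394882202148) [104.06436035 -13.63076056]
```

View pics/g.png

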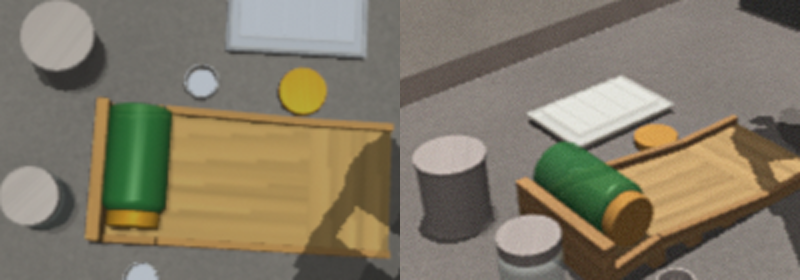

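The jar lies against the stop at (137,160), at ramp x of about 104 mm and parallel to the stop. The bystanders have not moved, so I'll hand it in.

```bash
python3 -c "
from rig import ctrl
print(ctrl.finish_job())"
```

```text
the job is handed in; nothing more can be done
None
```

I pushed the olive jar up the ramp and over the crest; it lay still against the end stop (about 104 mm up-ramp), with the hand clear and the neighbours in place in the last pictures, and I handed the job in at about 14 s (no verdict was returned).

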